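# Scour the pan of the tofu stall's spring scale

## Robot

A 6-joint arm with a two-finger parallel gripper is mounted at the origin on the work surface. World frame = base frame: x ahead of the robot, y to its left, z up, the work surface at z = 0. Lengths are in m, angles in rad, forces in N, time in s.
With the tool pointing down it reaches from about 0.15 to 0.775 m from the base axis. Payload 6.1 kg.
Tool frame: the origin (TCP) lies between the finger pads; the fingertips stand 25 mm ahead of it and the grasp point (between the pads) lies 6 mm ahead of it; z points along the fingers, y is the line along which they close (so a half turn about z gives the same grasp; the last joint's range is limited). The gripper opens to 85 mm and grips with 20 to 120 N. Pads are 22 mm wide; open, the fingers measure 114 mm over their backs; the gripper's body (76 mm by 85 mm) begins 54 mm behind the grasp point. The pads swing forward as they close: fully open they stand 13 mm farther back than shut.
Start: joints at [1.123, 0.126, -0.04, 1.405, 0, 1.571], TCP at [0.227, 0.473, 0.256] pointing down, gripper open.
Joint ranges: [-2.72, 2.72], [-0.95, 1.95], [-1.27, 1.35], [-1.78, 2.02], [-1.46, 1.47], [-3.14, 3.14]. Speed limits (rad/s): [2.39, 2.39, 3.01, 3.14, 3.14, 3.14].

## Interface

Orientations are given as a 3x3 rotation matrix whose columns are the frame's x, y, z axes.
In Python, from rig import manip, eyes, finish_job gives the robot as it stands.
- The arm moves only by the shell command python3 -m jog 'ROWS' [FORCE]. ROWS is text: rows parted by semicolons, each of 7 numbers parted by spaces: the turn, a rotation vector about the tool's x, y, z in units of pi rad (1.0 is pi rad), then the shift along the tool's x, y, z in units of 0.1 m (1.0 is 0.1 m), then the closure, from 0 (fully open) to 1 (shut). A call has 1 to 20 rows; each row is the pose to reach, as a shift and turn from the pose commanded when the call began, along the tool's axes at that moment, turning the shorter way round; what a row does not reach only later rows make up. A row lasts 1/10 s, in which the tool goes at most 50 mm and 8.59 degrees, less where a joint would pass 70% of its speed; a pose out of reach is approached as far as the arm can. A call with a number of a shift or a turn outside -1 to 1 is refused whole. A call with a gripper value outside its range is refused whole. The fingers move at their own pace and stop on an object; FORCE is the grip in N (left out, the last holds). Time passes only in rows, so rows that repeat a pose let the fingers close. It gives the time, the measured TCP pose, the force, the opening and the grip force at its end, in the units of the state.
- manip.state(): the state, without advancing time (a new reading comes with each control period).
- eyes.capture(name): name is "scene" or "top"; returns the picture (384x512x3 uint8, blue, green, red); there is no depth.
- eyes.camera_params(name): a dict with "K" (3x3 intrinsics, pixels), "T" (4x4, takes a point from camera to world coordinates). Camera axes: x right, y down, z forward; pixel columns grow to the right and rows downward; lengths in m; the calibration is good to about 2 mm. A picture is of the moment at which its call begins. camera_params takes no time and is no camera call.
- finish_job(): hands the job in; it is judged then, once.
The state is a dict: "clock": time; "q": joint angles; "qd": joint speeds; "joint_torque": joint torques, N m; "position": TCP position; "orientation": TCP orientation; "wrist_force": force on the tool from outside, world axes, zero at the start; "moment": the same for the moment, N m; "gripper_width": opening from 0.0 (shut) to 1.0 (fully open); "grip_force": force on a finger pad.
Only numpy, scipy, OpenCV 4.12 (cv2) and the standard library are available. Lean on these libraries where they do the work, as an engineer would, in place of code of your own. Each camera call takes 0.05 s, during which the arm holds its last target. There are 200 camera calls.

## Task

Take the green scouring block by its upright grip, set it down on the weighing pan at the blue-striped end and rub it slowly along the middle of the pan to the plain end in one stroke, pressing steadily so that the sprung pan stays down about 8 mm all the way and never gets pressed down to its stop. Then lower the block into the small dark-grey tray beside the scale, standing flat on its pad, before you let go of it. Leave the red block where it is.

Things in the scene. Friction and masses are not known exactly. Their poses are not given: they have to be found in the camera images.
- green_block: Scouring block, rigid, 110 to 180 g: green pad 90 x 60 mm under a white back, together 28 mm high; on it, in the middle, an upright green grip 60 mm long (own x), 24 mm thick (own y), from 28 to 80 mm above the pad's underside. Stands on its pad on the counter. Origin: centre of the pad's underside; z up. Grasp the grip across its thickness, from above.
- red_block: The same block in red (red pad and red grip, same sizes and origin), for another job. It and the green one stand on the counter to the robot's left; which one is nearer the robot changes.
- pan: Flat rimless aluminium pan of the spring scale ahead of the robot, 150 (own x) by 260 mm (own y). Origin: centre of its upper face, 130 mm above the counter when unloaded. A blue stripe crosses the +y end; the -y end is plain. It sinks only straight down, level, 1 mm per 0.9 N of load (block alone: 1.5 mm) to a stop at 24 mm; its height shows the pressure. Fixed grey housing below.
- tray: Small shallow dark-grey tray, empty, fixed on the counter to the robot's right, 210 mm (own x) by 160 mm (own y), walls 4 mm thick and 18 mm high, floor about 4 mm thick. Origin: centre of its underside on the counter.
Not all that is in view belongs to the job. Leave any pink or turquoise look-alike of the green_block alone.

How it is judged:
On the way, in this order (a step that is already met when the one before it is completed fails the run):
1. the green block is pressed flat on the pan at the blue-striped end, the pan at least 3 mm down (height (world z) of pan below 0.127 m and contact force between green_block and pan above 1 N and angle between green_block's own z axis and vertical below 0.17 rad and x of green_block in the frame of pan between -0.045 and 0.045 m and y of green_block in the frame of pan above 0.065 m), for 0.1 s.
2. still pressed, it passes the second quarter of the pan (height (world z) of pan below 0.127 m and contact force between green_block and pan above 1 N and angle between green_block's own z axis and vertical below 0.17 rad and x of green_block in the frame of pan between -0.045 and 0.045 m and y of green_block in the frame of pan between 0.005 and 0.06 m), for 0.08 s.
3. still pressed, it passes the third quarter (height (world z) of pan below 0.127 m and contact force between green_block and pan above 1 N and angle between green_block's own z axis and vertical below 0.17 rad and x of green_block in the frame of pan between -0.045 and 0.045 m and y of green_block in the frame of pan between -0.06 and -0.005 m), for 0.08 s.
4. still pressed, it reaches the plain end (height (world z) of pan below 0.127 m and contact force between green_block and pan above 1 N and angle between green_block's own z axis and vertical below 0.17 rad and x of green_block in the frame of pan between -0.045 and 0.045 m and y of green_block in the frame of pan below -0.065 m), for 0.08 s.
5. it is lowered into the tray, to within 8 mm of its floor, still held (x of green_block in the frame of tray between -0.065 and 0.065 m and y of green_block in the frame of tray between -0.05 and 0.05 m and z of green_block in the frame of tray below 0.012 m and contact force between the fingers and green_block above 0.5 N), for 0.05 s.
At the end, for the whole second after the job is handed in: The green block stands upright (within 6 degrees) and at rest on the tray's floor, its centre within 65 mm (tray x) and 50 mm (tray y) of the tray's centre; the pan is back up, within 2 mm of its unloaded height; the red block is within 30 mm of where it was (x of green_block in the frame of tray between -0.065 and 0.065 m and y of green_block in the frame of tray between -0.05 and 0.05 m and z of green_block in the frame of tray below 0.008 m and angle between green_block's own z axis and vertical below 0.1 rad and linear speed of green_block below 0.02 m/s and height (world z) of pan above 0.128 m and distance of red_block from where it was at the start of the episode below 0.03 m); the robot touches nothing.
It fails at once if the pan is pressed down more than 21 mm, almost to its stop (height (world z) of pan below 0.109 m).
It fails at once if the red block is moved by more than 30 mm (distance of red_block from where it was at the start of the episode above 0.03 m).
It also fails if it takes over 51 s, if anything falls off the work surface, if the arm or the gripper's body presses on something with over 40 N, if the wrist force passes 120 N, or if a joint passes its speed limit or range.

## Working session

There is one attempt and no reset: what is moved stays moved. The work goes in short steps, Python scripts to look and compute and a shell command to move; the robot and the scene stay as the last step left them, time stands still between calls to the robot, and variables do not carry over. Pictures are saved under pics/ and viewed, at most 10 in all, crops included, and the job is handed in when it is done.

```bash
mkdir -p pics; ls; python3 - <<'E'
from rig import manip, eyes
import cv2,numpy as np
np.set_printoptions(precision=3,suppress=True)
for n in("scene","top"):
    im=eyes.capture(n); cv2.imwrite(f"pics/{n}0.png",im); p=eyes.camera_params(n); print(n,p["K"],p["T"])
s=manip.state(); print(s["clock"],s["position"],s["orientation"],s["wrist_force"],s["gripper_width"])
E
```

```text
pics
scene [[357.861   0.    252.428]
 [  0.    357.861 191.615]
 [  0.      0.      1.   ]] [[ 0.707  0.554 -0.44   0.895]
 [ 0.707 -0.561  0.43  -0.373]
 [-0.009 -0.615 -0.788  0.845]
 [ 0.     0.     0.     1.   ]]
top [[483.747   0.    264.566]
 [  0.    483.747 193.728]
 [  0.      0.      1.   ]] [[ 0.017 -0.993  0.12   0.28 ]
 [-1.    -0.017 -0.003  0.022]
 [ 0.005 -0.12  -0.993  1.697]
 [ 0.     0.     0.     1.   ]]
0.1 [0.227 0.473 0.256] [[-0.901  0.433 -0.001]
 [ 0.433  0.901 -0.001]
 [ 0.    -0.001 -1.   ]] [-0.426 -0.168  0.189] 0.999987423877123
```

View pics/scene0.png

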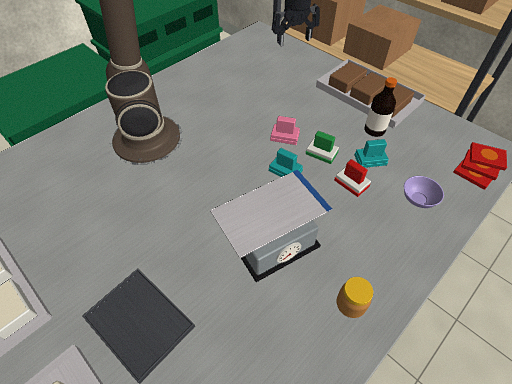

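View pics/top0.png

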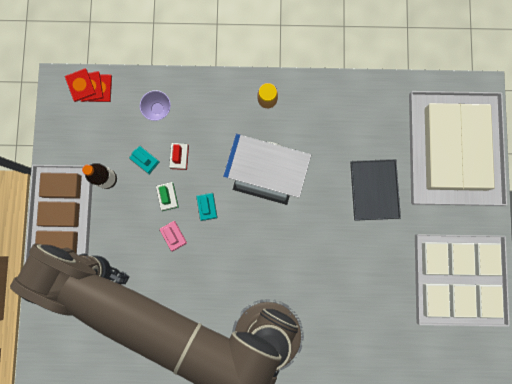

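The scene view shows the green block at (323,147); the things it could be mistaken for are turquoise (285,162) and (372,152), pink (285,128) and red (353,177). In the top view these are green (167,196), turquoise (145,160) and (206,207), pink (173,236) and red (178,155). The pan is at (268,168) with its blue stripe on the left, and the tray at (375,190). I choose green at (167,196), with white under a true-green grip, and will check it in a crop.

```bash
cat > h.py <<'E'
import cv2,numpy as np
from rig import eyes,manip
np.set_printoptions(precision=4,suppress=True)
def cast(n,px,z):
    p=eyes.camera_params(n);T=p["T"];px=np.atleast_2d(px).astype(float)
    d=(np.c_[px,np.ones(len(px))]@np.linalg.inv(p["K"]).T)@T[:3,:3].T
    return T[:3,3]+d*((z-T[2,3])/d[:,2])[:,None]
def big(m,roi):
    k=np.zeros_like(m);x0,y0,x1,y1=roi;k[y0:y1,x0:x1]=m[y0:y1,x0:x1]
    c,_=cv2.findContours(k,cv2.RETR_EXTERNAL,cv2.CHAIN_APPROX_NONE);return max(c,key=cv2.contourArea)
def rect(n,c,z):
    w=cast(n,c.reshape(-1,2),z)[:,:2]
    r=cv2.minAreaRect((w*1000).astype(np.float32));b=cv2.boxPoints(r)
    e=[b[1]-b[0],b[2]-b[1]];l=max(e,key=np.linalg.norm)
    return np.array(r[0])/1000,np.array(r[1]),np.degrees(np.arctan2(l[1],l[0]))%180
E
python3 - <<'E'
from h import *
t=cv2.imread("pics/top0.png");s=cv2.imread("pics/scene0.png")
a=cv2.resize(t[120:260,110:240],None,fx=3,fy=3,interpolation=2);b=cv2.resize(s[100:205,260:400],None,fx=2.8,fy=4,interpolation=2)
cv2.imwrite("pics/crop.png",np.hstack([a,b[:420]]))
H=cv2.cvtColor(t,cv2.COLOR_BGR2HSV)
g=cv2.inRange(H,(50,100,40),(75,255,255)); c=big(g,(150,175,190,215));print("grip area",cv2.contourArea(c),cv2.boundingRect(c),rect("top",c,.08))
w=cv2.inRange(H,(0,0,185),(180,60,255))|g; c=big(w,(150,175,190,215));print("body",rect("top",c,.028))
p=cv2.inRange(H,(0,0,165),(180,40,255))|cv2.inRange(H,(100,100,40),(125,255,255));c=big(p,(215,125,320,202));print("pan",rect("top",c,.13))
b=cv2.inRange(H,(100,100,40),(125,255,255));c=big(b,(215,125,320,202));print("stripe",rect("top",c,.13))
d=cv2.inRange(H,(0,0,0),(180,255,80));c=big(d,(340,145,410,230));print("tray",rect("top",c,.018))
H=cv2.cvtColor(s,cv2.COLOR_BGR2HSV)
g=cv2.inRange(H,(50,100,40),(75,255,255));c=big(g,(305,125,345,155));print("scene grip bbox",cv2.boundingRect(c))
E
```

```text
grip area 116.5 (159, 186, 11, 18) (array([0.4666, 0.3552]), array([60.8903, 26.2626]), np.float32(13.596461))
body (array([0.4695, 0.3586]), array([87.7109, 58.4077]), np.float32(13.852363))
pan (array([0.5686, 0.0124]), array([263.0663, 154.3511]), np.float32(75.32797))
stripe (array([0.5958, 0.1287]), array([ 14.6223, 148.1787]), np.float32(165.36446))
tray (array([ 0.505 , -0.3681]), array([207.2125, 158.8279]), np.float32(3.4297163))
scene grip bbox (314, 131, 21, 21)
```

View pics/crop.png

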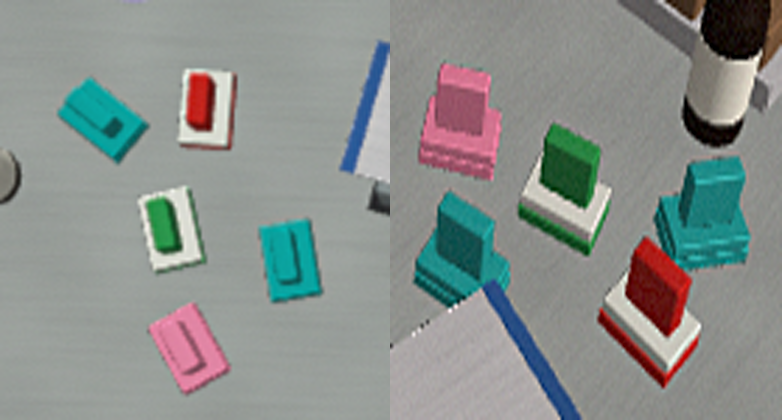

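The crop confirms that the green block has a white back and true-green grip and pad, standing apart from the red, turquoise and pink ones. Now I work out the approach.

```bash
cat >> h.py <<'E'
from scipy.spatial.transform import Rotation as R
def go(p,yd):
    "shift (0.1 m) and turn (pi) to TCP p, pointing down, tool y at yd degrees"
    s=manip.state();O=np.array(s["orientation"]);a=np.radians(yd);y=np.array([np.cos(a),np.sin(a),0]);z=np.array([0,0,-1.])
    D=np.c_[np.cross(y,z),y,z]
    return (R.from_matrix(O.T@D).as_rotvec()/np.pi).round(4),(O.T@(np.array(p)-s["position"])*10).round(4)
E
python3 -c "
from h import *
print(manip.state()['q']);print(go((.468,.358,.16),103.7));print(go((.468,.358,.061),103.7))"
```

```text
[ 1.123   0.1263 -0.0405  1.4054  0.      1.5708]
(array([-0.0004, -0.0002, -0.2187]), array([-2.6686,  0.0083,  0.9561]))
(array([-0.0004, -0.0002, -0.2187]), array([-2.6686,  0.0097,  1.9461]))
```

```bash
python3 -m jog '0 0 0 -0.5 0 0.1 0; 0 0 0 -1 0 0.2 0' 80; python3 -m jog '0 0 0 -0.5 0 0.1 0; 0 0 0 -1 0 0.2 0'; python3 -m jog '0 0 -0.045 -0.3 0 0.1 0; 0 0 -0.09 -0.5 0 0.2 0; 0 0 -0.13 -0.667 0.01 0.3 0; 0 0 -0.175 -0.667 0.01 0.4 0; 0 0 -0.219 -0.667 0.01 0.45 0; 0 0 -0.219 -0.667 0.01 0.45 0; 0 0 -0.219 -0.667 0.01 0.45 0; 0 0 -0.219 -0.667 0.01 0.45 0'; python3 - <<'E'
from h import *
print(go((.468,.358,.061),103.7),manip.state()["position"])
for n in("scene","top"): cv2.imwrite(f"pics/{n}1.png",eyes.capture(n))
a=cv2.imread("pics/top1.png")[120:260,90:240];b=cv2.imread("pics/scene1.png")[70:210,250:400]
cv2.imwrite("pics/c1.png",cv2.resize(np.hstack([a,b]),None,fx=2.6,fy=2.6,interpolation=2))
E
```

```text
clock: 0.3
position: [0.3158, 0.4309, 0.2363]
orientation: [[-0.903, 0.43, 0.0], [0.43, 0.903, 0.0], [-0.0, 0.0, -1.0]]
wrist_force: [0.9, 1.3, -0.6]
gripper_width: 0.996
grip_force: 0.0
clock: 0.5
position: [0.4053, 0.3873, 0.2164]
orientation: [[-0.902, 0.432, -0.0], [0.432, 0.902, -0.0], [0.0, -0.0, -1.0]]
wrist_force: [0.3, 0.0, 0.0]
gripper_width: 0.997
grip_force: 0.0
clock: 1.3
position: [0.4646, 0.3605, 0.1725]
orientation: [[-0.972, -0.236, 0.0], [-0.236, 0.972, 0.0], [-0.0, 0.0, -1.0]]
wrist_force: [-0.5, -0.2, -0.2]
gripper_width: 1.0
grip_force: 0.0
(array([ 0.0001,  0.0001, -0.0003]), array([-0.0262, -0.0326,  1.1145])) [0.4646 0.3605 0.1725]
```

View pics/c1.png

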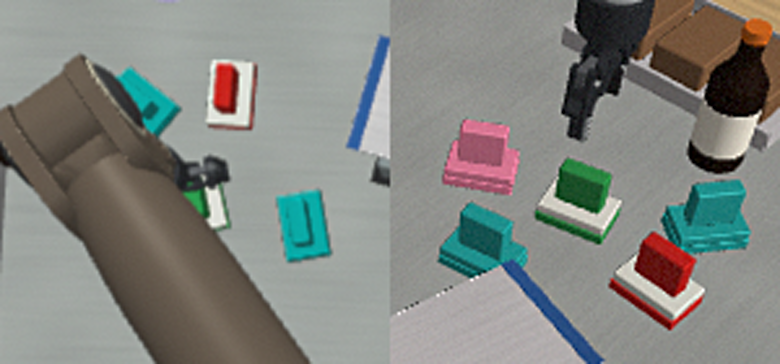

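The gripper hangs over the green block (tip at scene (322,122), block at (322,145)) with clear space around it, so I descend and grip.

```bash
python3 -m jog '0 0 0 -0.026 -0.033 0.3 0; 0 0 0 -0.026 -0.033 0.6 0; 0 0 0 -0.026 -0.033 0.8 0; 0 0 0 -0.026 -0.033 0.9 0'; python3 -m jog '0 0 0 0 0 0.1 0; 0 0 0 0 0 0.21 0; 0 0 0 0 0 0.21 0; 0 0 0 0 0 0.21 1; 0 0 0 0 0 0.21 1; 0 0 0 0 0 0.21 1; 0 0 0 0 0 0.21 1; 0 0 0 0 0 0.21 1; 0 0 0 0 0 0.21 1; 0 0 0 0 0 0.21 1; 0 0 0 0 0 0.21 1' 80
```

```text
clock: 1.8
position: [0.4671, 0.3572, 0.0803]
orientation: [[-0.971, -0.237, -0.002], [-0.237, 0.971, -0.001], [0.002, -0.001, -1.0]]
wrist_force: [0.0, 0.9, 0.0]
gripper_width: 1.002
grip_force: 0.0
clock: 2.9
position: [0.4684, 0.358, 0.0617]
orientation: [[-0.971, -0.238, 0.001], [-0.238, 0.971, 0.001], [-0.001, 0.001, -1.0]]
wrist_force: [1.2, -0.3, 5.6]
gripper_width: 0.27
grip_force: 78.8
```

```bash
python3 -m jog '0 0 0 0 0 -0.3 1; 0 0 0 0 0 -0.6 1; 0 0 0 0 0 -1 1'; python3 -m jog '0 0 0 0 0 -0.4 1; 0 0 0 0 0 -0.85 1; 0 0 0 0 0 -0.85 1; 0 0 0 0 0 -0.85 1; 0 0 0 0 0 -0.85 1'; python3 - <<'E'
from h import *
s=manip.state();print(s["position"],s["wrist_force"])
u=np.array([np.cos(np.radians(75.5)),np.sin(np.radians(75.5))]);c=np.array([.567,.0115])
print(c+.09*u,go((*(c+.09*u),.235),75.5))
for n in("scene","top"): cv2.imwrite(f"pics/{n}2.png",eyes.capture(n))
E
```

```text
clock: 3.2
position: [0.4668, 0.3568, 0.1599]
orientation: [[-0.971, -0.238, -0.004], [-0.238, 0.971, -0.003], [0.004, -0.002, -1.0]]
wrist_force: [-0.5, 1.1, -0.7]
gripper_width: 0.27
grip_force: 78.4
clock: 3.7
position: [0.4674, 0.3573, 0.2442]
orientation: [[-0.971, -0.238, -0.002], [-0.238, 0.971, -0.002], [0.003, -0.001, -1.0]]
wrist_force: [-0.4, -0.0, -0.5]
gripper_width: 0.273
grip_force: 78.6
[0.4674 0.3573 0.2442] [-0.4321 -0.0214 -0.5007]
[0.5895 0.0986] (array([-0.0006, -0.0007,  0.157 ]), array([-0.571 , -2.8032,  0.0936]))
```

View pics/scene2.png

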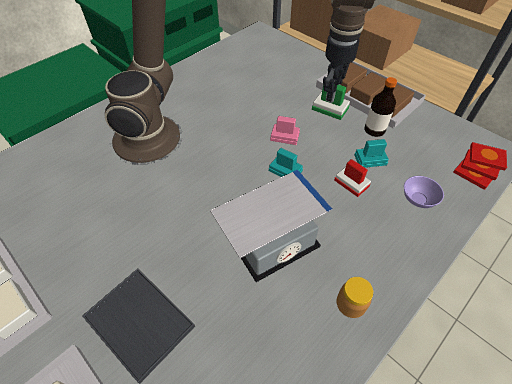

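The green block is held upright in the fingers at (332,103), and everything else is where it was. Next I carry it over the striped end.

```bash
python3 -m jog '0 0 0 -0.1 -0.5 0 1; 0 0 0 -0.2 -0.95 0 1; 0 0 0 -0.2 -1 0 1'; python3 -m jog '0 0 0 -0.1 -0.5 0 1; 0 0 0 -0.2 -0.95 0 1; 0 0 0 -0.2 -1 0 1';  python3 -m jog '0 0 0.04 -0.1 -0.4 0 1; 0 0 0.08 -0.171 -0.7 0 1; 0 0 0.12 -0.171 -0.803 0 1; 0 0 0.157 -0.171 -0.803 0 1; 0 0 0.157 -0.171 -0.803 0.05 1; 0 0 0.157 -0.171 -0.803 0.05 1; 0 0 0.157 -0.171 -0.803 0.05 1'; python3 - <<'E'
from h import *
s=manip.state();print(s["position"],s["wrist_force"])
print(go((.5895,.0986,.235),75.5))
for n in("scene","top"): cv2.imwrite(f"pics/{n}3.png",eyes.capture(n))
E
```

```text
clock: 4.1
position: [0.5123, 0.2615, 0.2445]
orientation: [[-0.972, -0.234, -0.002], [-0.234, 0.972, -0.003], [0.002, -0.002, -1.0]]
wrist_force: [-1.0, 0.3, -0.7]
gripper_width: 0.273
grip_force: 78.9
clock: 4.4
position: [0.5555, 0.1693, 0.2446]
orientation: [[-0.972, -0.233, -0.002], [-0.233, 0.972, -0.002], [0.002, -0.001, -1.0]]
wrist_force: [0.2, 0.1, -1.5]
gripper_width: 0.274
grip_force: 79.2
clock: 5.1
position: [0.5896, 0.0997, 0.2403]
orientation: [[-0.969, 0.248, -0.001], [0.248, 0.969, -0.0], [0.001, -0.0, -1.0]]
wrist_force: [0.0, -0.0, -1.2]
gripper_width: 0.271
grip_force: 79.3
[0.5896 0.0997 0.2403] [ 0.0384 -0.0304 -1.1807]
(array([-0.0001, -0.0004,  0.0009]), array([-0.0021, -0.0108,  0.0532]))
```

View pics/scene3.png

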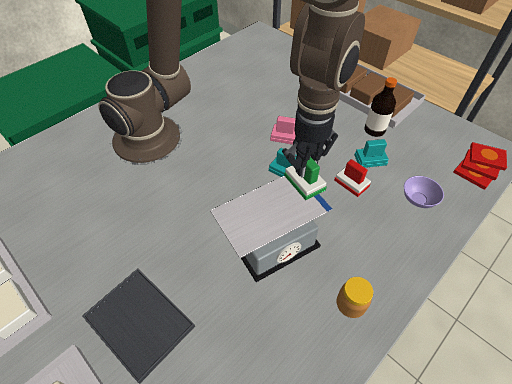

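The block is level above the striped end of the pan (305,182). I lower it to touch and press down to 8 mm.

```bash
python3 -m jog '0 0 0 0 -0.01 0.2 1; 0 0 0 0 -0.01 0.35 1; 0 0 0 0 -0.01 0.42 1; 0 0 0 0 -0.01 0.46 1; 0 0 0 0 -0.01 0.49 1; 0 0 0 0 -0.01 0.51 1; 0 0 0 0 -0.01 0.53 1; 0 0 0 0 -0.01 0.53 1; 0 0 0 0 -0.01 0.53 1'; python3 - <<'E'
from h import *
s=manip.state();print(s["position"],s["wrist_force"],go((.5895,.0986,.1837),75.5))
E
```

```text
clock: 6.1
position: [0.5901, 0.0982, 0.1888]
orientation: [[-0.968, 0.25, 0.001], [0.25, 0.968, 0.0], [-0.001, 0.001, -1.0]]
wrist_force: [-0.1, 0.2, 1.8]
gripper_width: 0.273
grip_force: 79.8
[0.5901 0.0982 0.1888] [-0.0569  0.2142  1.8167] (array([0.0002, 0.0003, 0.    ]), array([0.0066, 0.0022, 0.0506]))
```

```bash
python3 -m jog '0 0 0 0 0 0.02 1; 0 0 0 0 0 0.04 1; 0 0 0 0 0 0.05 1; 0 0 0 0 0 0.05 1; 0 0 0 0 0 0.05 1; 0 0 0 0 0 0.05 1'; python3 - <<'E'
from h import *
s=manip.state();print(s["position"],s["wrist_force"])
u=np.array([np.cos(np.radians(75.5)),np.sin(np.radians(75.5))]);c=np.array([.567,.0115])
print(go((*(c-.09*u),.1837),75.5))
E
```

```text
clock: 6.7
position: [0.5901, 0.0982, 0.1839]
orientation: [[-0.968, 0.25, 0.001], [0.25, 0.968, 0.0], [-0.001, 0.001, -1.0]]
wrist_force: [-1.7, 0.5, 7.1]
gripper_width: 0.273
grip_force: 80.3
[0.5901 0.0982 0.1839] [-1.6804  0.4557  7.0769]
(array([0.0002, 0.0004, 0.    ]), array([ 0.0069, -1.7977,  0.0004]))
```

```bash
python3 -m jog '0 0 0 0 -0.02 0 1; 0 0 0 0 -0.05 0 1; 0 0 0 0 -0.08 0 1; 0 0 0 0 -0.11 0 1; 0 0 0 0 -0.14 0 1; 0 0 0 0 -0.17 0 1; 0 0 0 0 -0.20 0 1; 0 0 0 0 -0.23 0 1; 0 0 0 0 -0.26 0 1; 0 0 0 0 -0.29 0 1; 0 0 0 0 -0.32 0 1; 0 0 0 0 -0.35 0 1; 0 0 0 0 -0.38 0 1; 0 0 0 0 -0.41 0 1; 0 0 0 0 -0.44 0 1; 0 0 0 0 -0.47 0 1'; python3 - <<'E'
from h import *
u=np.array([np.cos(np.radians(75.5)),np.sin(np.radians(75.5))]);c=np.array([.567,.0115])
print(go((*(c-.09*u),.1837),75.5))
E
```

```text
clock: 8.3
position: [0.5792, 0.0532, 0.1842]
orientation: [[-0.968, 0.25, 0.003], [0.25, 0.968, 0.002], [-0.003, 0.002, -1.0]]
wrist_force: [0.9, 2.8, 6.1]
gripper_width: 0.271
grip_force: 80.2
(array([0.0007, 0.0009, 0.0001]), array([ 0.0143, -1.3338,  0.0017]))
```

```bash
python3 -m jog '0 0 0 0 -0.03 0 1; 0 0 0 0 -0.06 0 1; 0 0 0 0 -0.09 0 1; 0 0 0 0 -0.12 0 1; 0 0 0 0.01 -0.15 0 1; 0 0 0 0.01 -0.18 0 1; 0 0 0 0.01 -0.21 0 1; 0 0 0 0.01 -0.24 0 1; 0 0 0 0.01 -0.27 0 1; 0 0 0 0.01 -0.30 0 1; 0 0 0 0.01 -0.33 0 1; 0 0 0 0.01 -0.36 0 1; 0 0 0 0.01 -0.39 0 1; 0 0 0 0.01 -0.42 0 1; 0 0 0 0.01 -0.45 0 1; 0 0 0 0.01 -0.48 0 1; 0 0 0 0.01 -0.51 0 1; 0 0 0 0.01 -0.54 0 1; 0 0 0 0.01 -0.57 0 1; 0 0 0 0.01 -0.60 0 1'; python3 - <<'E'
from h import *
u=np.array([np.cos(np.radians(75.5)),np.sin(np.radians(75.5))]);c=np.array([.567,.0115])
print(go((*(c-.09*u),.1837),75.5))
for n in("scene","top"): cv2.imwrite(f"pics/{n}4.png",eyes.capture(n))
E
```

```text
clock: 10.3
position: [0.5632, -0.0048, 0.1841]
orientation: [[-0.968, 0.25, 0.003], [0.25, 0.968, 0.001], [-0.003, 0.002, -1.0]]
wrist_force: [1.4, 2.1, 6.2]
gripper_width: 0.271
grip_force: 80.3
(array([0.0006, 0.0009, 0.0001]), array([ 0.0042, -0.7323,  0.003 ]))
```

View pics/scene4.png

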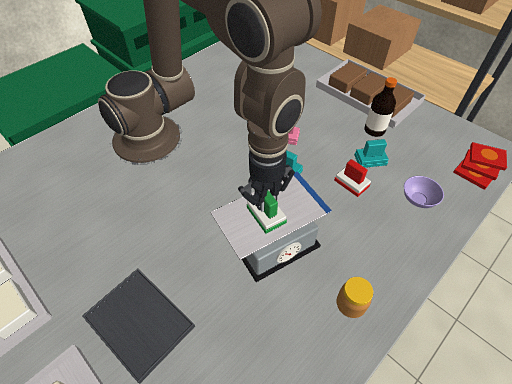

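The block is flat on the pan near mid-stroke (267,215), with force and height steady. I finish the stroke.

```bash
python3 -m jog '0 0 0 0 -0.03 0 1; 0 0 0 0 -0.06 0 1; 0 0 0 0 -0.10 0 1; 0 0 0 0 -0.14 0 1; 0 0 0 0 -0.18 0 1; 0 0 0 0 -0.22 0 1; 0 0 0 0 -0.26 0 1; 0 0 0 0 -0.30 0 1; 0 0 0 0 -0.34 0 1; 0 0 0 0 -0.38 0 1; 0 0 0 0 -0.42 0 1; 0 0 0 0 -0.46 0 1; 0 0 0 0 -0.50 0 1; 0 0 0 0 -0.54 0 1; 0 0 0 0 -0.58 0 1; 0 0 0 0 -0.62 0 1; 0 0 0 0 -0.66 0 1; 0 0 0 0 -0.70 0 1; 0 0 0 0 -0.73 0 1; 0 0 0 0 -0.73 0 1';  python3 -m jog '0 0 0 0 0 0 1; 0 0 0 0 0 0 1'; python3 - <<'E'
from h import *
s=manip.state();print(s["position"],s["wrist_force"])
print(go((.505,-.3681,.245),93.4))
E
```

```text
clock: 12.4
position: [0.5447, -0.076, 0.1841]
orientation: [[-0.968, 0.25, 0.003], [0.25, 0.968, 0.0], [-0.003, 0.001, -1.0]]
wrist_force: [1.1, 1.4, 7.2]
gripper_width: 0.269
grip_force: 80.3
clock: 12.6
position: [0.5448, -0.076, 0.1841]
orientation: [[-0.968, 0.25, 0.003], [0.25, 0.968, -0.0], [-0.003, 0.001, -1.0]]
wrist_force: [0.7, 1.2, 6.2]
gripper_width: 0.276
grip_force: 80.3
[ 0.5448 -0.076   0.1841] [0.7075 1.1844 6.207 ]
(array([ 0.    ,  0.0009, -0.0994]), array([-0.3479, -2.9273, -0.61  ]))
```

```bash
python3 -m jog '0 0 0 0 0 -0.1 1; 0 0 0 0 0 -0.3 1; 0 0 0 0 0 -0.6 1; 0 0 0 0 0 -0.6 1'; python3 -m jog '0 0 0 -0.06 -0.5 0 1; 0 0 0 -0.12 -0.95 0 1; 0 0 0 -0.12 -1 0 1'; python3 -m jog '0 0 0 -0.06 -0.5 0 1; 0 0 0 -0.12 -0.95 0 1; 0 0 0 -0.12 -1 0 1';  python3 -m jog '0 0 -0.03 -0.05 -0.4 0 1; 0 0 -0.06 -0.1 -0.8 0 1; 0 0 -0.1 -0.11 -0.92 0.3 1; 0 0 -0.1 -0.11 -0.92 0.6 1; 0 0 -0.1 -0.11 -0.92 0.8 1; 0 0 -0.1 -0.11 -0.92 0.8 1; 0 0 -0.1 -0.11 -0.92 0.8 1'; python3 - <<'E'
from h import *
s=manip.state();print(s["position"],s["wrist_force"])
print(go((.505,-.3681,.066),93.4))
for n in("scene","top"): cv2.imwrite(f"pics/{n}5.png",eyes.capture(n))
E
```

```text
clock: 13.0
position: [0.5451, -0.0762, 0.2469]
orientation: [[-0.968, 0.25, 0.005], [0.25, 0.968, -0.001], [-0.005, 0.0, -1.0]]
wrist_force: [0.3, 0.6, -1.2]
gripper_width: 0.274
grip_force: 79.4
clock: 13.3
position: [0.5295, -0.1795, 0.242]
orientation: [[-0.967, 0.254, -0.002], [0.254, 0.967, -0.001], [0.001, -0.002, -1.0]]
wrist_force: [0.4, 0.2, -2.0]
gripper_width: 0.267
grip_force: 79.4
clock: 13.6
position: [0.516, -0.2792, 0.2417]
orientation: [[-0.967, 0.255, -0.002], [0.255, 0.967, -0.001], [0.002, -0.001, -1.0]]
wrist_force: [0.1, 0.0, -0.9]
gripper_width: 0.269
grip_force: 79.5
clock: 14.3
position: [0.5046, -0.3667, 0.1629]
orientation: [[-0.998, -0.062, -0.001], [-0.062, 0.998, 0.001], [0.001, 0.001, -1.0]]
wrist_force: [0.4, 0.3, -1.1]
gripper_width: 0.268
grip_force: 79.5
[ 0.5046 -0.3667  0.1629] [ 0.4262  0.3231 -1.0553]
(array([ 0.0003, -0.0003,  0.0007]), array([-0.0038, -0.0156,  0.9695]))
```

View pics/scene5.png

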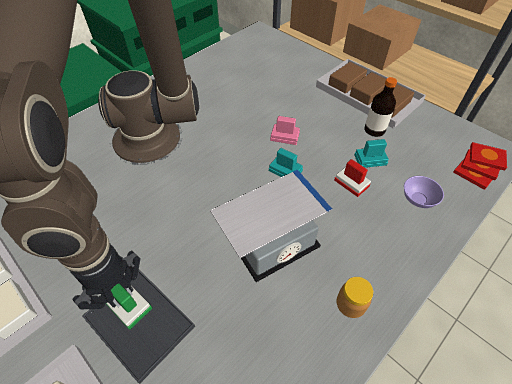

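The block is over the tray's centre (130,305), and the pan is back up. I lower it to the floor, slowly at the end.

```bash
python3 -m jog '0 0 0 0 -0.015 0.3 1; 0 0 0 0 -0.015 0.6 1; 0 0 0 0 -0.015 0.8 1; 0 0 0 0 -0.015 0.88 1; 0 0 0 0 -0.015 0.92 1; 0 0 0 0 -0.015 0.94 1; 0 0 0 0 -0.015 0.96 1; 0 0 0 0 -0.015 0.97 1; 0 0 0 0 -0.015 0.97 1; 0 0 0 0 -0.015 0.97 1; 0 0 0 0 -0.015 0.97 1'
```

```text
clock: 15.5
position: [0.5048, -0.369, 0.0663]
orientation: [[-0.998, -0.061, 0.0], [-0.061, 0.998, -0.0], [-0.0, -0.0, -1.0]]
wrist_force: [0.1, 0.8, -0.8]
gripper_width: 0.272
grip_force: 79.6
```

```bash
python3 -m jog '0 0 0 0 0 0.01 1; 0 0 0 0 0 0.01 1; 0 0 0 0 0 0.01 1'; python3 -m jog '0 0 0 0 0 0 0.5; 0 0 0 0 0 0 0.2; 0 0 0 0 0 0 0; 0 0 0 0 0 0 0; 0 0 0 0 0 0 0; 0 0 0 0 0 0 0; 0 0 0 0 0 0 0';  python3 -m jog '0 0 0 0 0 -0.2 0; 0 0 0 0 0 -0.5 0; 0 0 0 0 0 -1 0; 0 0 0 0 0 -1 0;  0 0 0 0 0 -1 0'; python3 -m jog '0 0 0 0.4 0 -0.4 0; 0 0 0 0.8 0 -0.6 0; 0 0 0 1 0 -0.6 0; 0 0 0 1 0 -0.6 0; 0 0 0 1 0 -0.6 0; 0 0 0 1 0 -0.6 0'; python3 - <<'E'
from h import *
for n in("scene","top"): cv2.imwrite(f"pics/{n}6.png",eyes.capture(n))
E
```

```text
clock: 15.8
position: [0.5049, -0.3691, 0.0657]
orientation: [[-0.998, -0.061, 0.001], [-0.061, 0.998, -0.001], [-0.001, -0.001, -1.0]]
wrist_force: [-1.2, 1.2, 5.2]
gripper_width: 0.269
grip_force: 80.3
clock: 16.5
position: [0.5047, -0.3689, 0.0651]
orientation: [[-0.998, -0.061, -0.0], [-0.061, 0.998, 0.0], [0.0, 0.0, -1.0]]
wrist_force: [-0.1, 0.6, 0.0]
gripper_width: 1.004
grip_force: 0.0
clock: 17.0
position: [0.5055, -0.3694, 0.1668]
orientation: [[-0.998, -0.061, 0.003], [-0.061, 0.998, -0.002], [-0.003, -0.002, -1.0]]
wrist_force: [-0.1, 0.2, -0.5]
gripper_width: 1.001
grip_force: 0.0
clock: 17.6
position: [0.4053, -0.3747, 0.2236]
orientation: [[-0.998, -0.062, -0.001], [-0.062, 0.998, 0.002], [0.001, 0.002, -1.0]]
wrist_force: [-0.1, 0.1, 1.0]
gripper_width: 1.004
grip_force: 0.0
```

View pics/scene6.png

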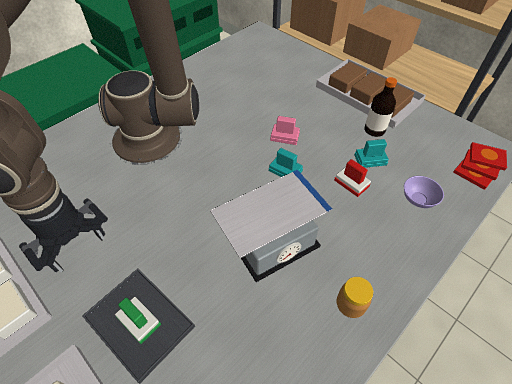

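The green block stands flat in the middle of the tray (137,318), the pan is up, the red block is unmoved at (353,177), and the gripper is clear.

```bash
python3 -c "
from rig import finish_job
print(finish_job())"
```

```text
the job is handed in; nothing more can be done
None
```

The job is handed in at about 17.7 s of the 51 s, verdict not shown: the green block was rubbed striped end to plain end with the pan about 8 mm down by arm height and wrist force, and now stands flat in the tray; the pan is back up and the red block looks unmoved in the last picture.

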